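Put the gluing bench's tools back in their die-cut trays

TASK

Put the four tools away: lay each one flat in the white tray whose cut-out matches its shape and size (large tape roll, small tape roll, L-shaped corner block, box cutter), sunk fully to the floor of its recess and let go. Leave the glue gun and the mug where they are.

Things in the scene. Friction and masses are not known exactly. Their poses are not given: they have to be found in the camera images.
- big_roll: The larger of two off-white paper-tape rolls, lying flat on the table: outer diameter 66 mm, height 25 mm, centre hole 26 mm, about 0.12 kg. Origin: centre of its underside; z up along its axis. Its yaw does not matter.
- small_roll: The smaller of two off-white paper-tape rolls, lying flat: outer diameter 46 mm, height 25 mm, centre hole 26 mm, about 0.05 kg. Origin: centre of its underside; z up along its axis. Its yaw does not matter.
- corner_block: L-shaped aluminium corner block lying flat, 28 mm high, about 0.25 kg. Two arms 26 mm wide on an 80 mm square: x = -40 to -14 mm, y = -40 to 40 mm; and x = -14 to 40 mm, y = -40 to -14 mm; the quarter at +x +y is empty. Origin: centre of that square, on the underside; z up. Centre of mass at x = y = -11 mm.
- cutter: Box cutter with black grip and steel nose, lying flat: 32 mm wide (its x), 150 mm long (its y, nose to +y), 24 mm high (27 mm at the slider near the middle), about 0.14 kg. Origin: centre of its underside; z up. Either end may point either way in its tray.
- big_round_tray: Tray for the larger roll, 104 x 104 mm, with a round recess 82 mm in diameter at its centre. White board fixed to the table, 9 mm high; brown recess floor 3 mm above the table. Origin: centre of the underside, z up.
- small_round_tray: Tray for the smaller roll, 84 x 84 mm, with a round recess 62 mm in diameter at its centre. White board fixed to the table, 9 mm high; brown recess floor 3 mm above the table. Origin: centre of the underside, z up.
- corner_tray: Tray for the corner block, 116 x 116 mm, with an L-shaped recess: x = -48 to -6 mm, y = -48 to 48 mm, and x = -6 to 48 mm, y = -48 to -6 mm (8 mm of play all round the block). The block fits only with its axes along the tray's, the same way round. White board fixed to the table, 9 mm high; brown recess floor 3 mm above the table. Origin: centre of the underside, z up.
- long_tray: Tray for the box cutter, 68 mm (its x) by 186 mm (its y), with a rectangular recess 48 x 166 mm at its centre; the cutter fits with its length along the tray's y, either way round. White board fixed to the table, 9 mm high; brown recess floor 3 mm above the table. Origin: centre of the underside, z up.
- glue_gun: Bystander: black hot-glue gun lying on its side at the left of the work, about 200 mm along its y (nozzle to +y) and 130 mm along its x, 38 mm high, unplugged. Origin: underside of the barrel's middle. Leave it alone.
- mug: Bystander: white mug, 80 mm across and 92 mm high, standing at the right of the work. Origin: centre of its underside. Leave it alone.
There are look-alikes about, which are no part of the job. What is shaped like the big_roll but blue is not meant. Leave any green look-alike of the corner_tray alone.

How it is judged:
By the outcome, as a careful person would: the job done as asked, in the order asked, and still so for the second after the job is handed in, with the robot touching nothing.
It also fails if it takes over 96 s, if anything falls off the work surface, if the arm or the gripper's body presses on something with over 40 N, if the wrist force passes 120 N, or if a joint passes its speed limit or range.

ROBOT

A 6-joint arm with a two-finger parallel gripper is mounted at the origin on the work surface. World frame = base frame: x ahead of the robot, y to its left, z up, the work surface at z = 0. Lengths are in mm, angles in rad, forces in N, time in s.
With the tool pointing down it reaches from about 400 to 925 mm from the base axis. Payload 12.5 kg.
Tool frame: the origin (TCP) lies at the very end of the fingers, on their centre line; the grasp point (between the pads) lies 19 mm behind it; z points along the fingers, x is the direction in which the jaws open and shut, and the axes are right-handed (so a half turn about z gives the same grasp; the last joint's range is limited). The gripper opens to 95 mm and grips with 3 to 60 N. Pads are 20 mm wide; open, the fingers measure 119 mm over their backs; the gripper's body (75 mm by 180 mm) begins 59 mm behind the grasp point.
Start: joints at [1.233, 0.491, 1.559, -0, 1.092, -0.106], TCP at [143.563, 608.306, 214.661] pointing down, gripper open.
Joint ranges: [-3.1, 3.1], [-0.84, 2.19], [0.05, 2.79], [-1.13, 4.28], [0.06, 2.93], [-2.69, 2.69]. Speed limits (rad/s): [2.22, 2.22, 2.79, 3.14, 3.14, 3.14].

INTERFACE

Orientations are given as [roll, pitch, yaw] about the fixed x, y, z axes, in that order (R = Rz(yaw) Ry(pitch) Rx(roll)).
In Python, from cell import state, viewer, ticket, look_for, regions_of gives the robot as it stands.
- The arm moves only by the shell command python3 -m inch 'ROWS'. ROWS is JSON, a list of rows, each a list of 7 numbers: the turn, a rotation vector about the world's x, y, z in degrees, then the shift along the world's x, y, z in mm, then the opening, from -1 (shut) to 1 (fully open). In form: [[rx, ry, rz, tx, ty, tz, hand], ...]. A call has 1 to 10 rows; each row shifts and turns the commanded pose from where the row before left it; what a row does not reach is not made up. A row lasts 1/10 s, in which the tool goes at most 50 mm and 8.59 degrees, less where a joint would pass 70% of its speed; a pose out of reach is approached as far as the arm can. A call with a gripper value outside its range is refused whole. The fingers move at their own pace and stop on an object; the grip force is fixed at half the most. Time passes only in rows, so rows that do not move let the fingers close. It gives the time, the measured TCP pose, the force and the opening at its end, in the units of the state.
- state(): the state, without advancing time (a new reading comes with each control period).
- viewer.read_camera(name): name is "side" or "top" or "wrist"; returns a dict with "color" (384x512x3 uint8, red, green, blue), "depth" (384x512 float32, mm along the optical axis (not along the pixel's ray), 0 where there is no reading), "fx", "fy", "cx", "cy" (pixels), "position" and "orientation" of the camera in the world. Camera axes: x right, y down, z forward; pixel columns grow to the right and rows downward; lengths in mm; the calibration is good to about 2 mm. A picture is of the moment at which its call begins.
- ticket.job_done(): hands the job in, once; it reports no verdict.
Trained networks look in the newest picture that a camera, given by its name, has taken for a name from the list of things; names that differ only in an ending like _2 or _b are one class to them, and where a whole thing is asked for, a point or a joint stands for the part that bears it (a point fixed in the world has none). Each returns a list of dicts, best first, with "score" (0 to 1); they miss things now and then, are a little off and sometimes report something else, mostly with a low value. They report only what shows in the picture. A call takes as long as a camera call. They do not tell look-alikes from the thing itself.
- look_for(name, camera): "box" ([left, top, right, bottom] as shares, 0 to 1, of the picture: columns of its width, rows of its height, round what is visible of it).
- regions_of(name, camera): "pixels" (384x512 bool, what is visible of it) and "box" ([left, top, right, bottom] as shares, 0 to 1, of the picture: columns of its width, rows of its height, round what is visible of it).
The state is a dict: "t": time; "joints": joint angles; "qvel": joint speeds; "tau": joint torques, N m; "eef_pos": TCP position; "tcp_rot": TCP orientation; "ft_force": force on the tool from outside, world axes, zero at the start; "moment": the same for the moment, N m; "opening": opening from 0.0 (shut) to 1.0 (fully open).
Only numpy, scipy, OpenCV 4.12 (cv2) and the standard library are available. Lean on these libraries where they do the work, as an engineer would, in place of code of your own. Each camera call takes 0.05 s, during which the arm holds its last target. There are 200 camera calls.

## Working session

There is one attempt and no reset: what is moved stays moved. The work goes in short steps, Python scripts to look and compute and a shell command to move; the robot and the scene stay as the last step left them, time stands still between calls to the robot, and variables do not carry over. Pictures are saved under pics/ and viewed, on a budget of 14 in all, crops included, one or two more only if the job needs it, and the job is handed in when it is done.

```bash
ls; mkdir -p pics
python3 - <<'E'
from cell import state, viewer
import cv2
s=state(); print(s)
for n in ("top","side"):
    c=viewer.read_camera(n); print(n,c["fx"],c["cx"],c["cy"],c["position"],c["orientation"])
    cv2.imwrite(f"pics/{n}0.png",cv2.resize(c["color"][:,:,::-1],(800,600)))
E
```

```text
pics
{'t': 0.0, 'joints': array([ 1.23339120e+00,  4.91561151e-01,  1.55946841e+00, -2.68462649e-05,
        1.09171125e+00, -1.05598670e-01]), 'qvel': array([-0.0013652 , -0.00062297, -0.00048052, -0.00018047,  0.00122144,
       -0.00042737]), 'tau': array([ 1.89637984e-03, -6.12669969e+01, -2.58182931e+01,  6.93268608e-02,
        4.83050756e-02, -1.10080869e-04]), 'eef_pos': array([143.48282552, 608.04299749, 214.05423812]), 'tcp_rot': array([-3.14149531e+00,  1.14427165e-03,  1.33900232e+00]), 'ft_force': array([-0.48497082, -0.55626845, -0.66931539]), 'moment': array([-0.00587254, -0.00586345,  0.01363416]), 'opening': 1.001314952398271}
top 366.271680294874 260.7101265610933 186.83840650144774 [ 389.38510816   -5.54915964 1188.552075  ] [-3.08948856 -0.01378038 -1.54621989]
side 471.25146081682317 250.52756915352597 180.8451240742725 [-124.48427286 -780.39355606 1027.88544999] [-2.35848216  0.01884561 -0.67058232]
```

View pics/top0.png

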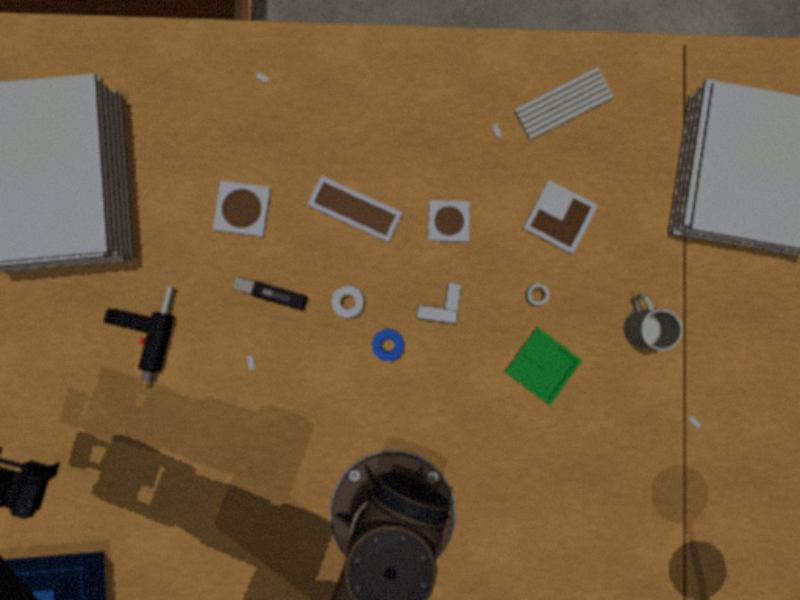

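The top view (800x600 pixels) shows:
- **Trays:** big round (242,208), long (355,208), small round (449,220), L-shaped (561,216).
- **Tools:** cutter (270,293), big roll (348,302), block (440,303), small roll (538,294).
- **Look-alikes:** a blue ring (388,345) and a green plate (543,365). The off-white roll and the white corner tray match the descriptions.

Next I measure all of them.

```bash
cat > h.py <<'E'
import numpy as np, cv2
from scipy.spatial.transform import Rotation as R
from scipy.optimize import minimize
from cell import state, viewer, look_for, regions_of
H=dict(big_roll=25,small_roll=25,corner_block=28,cutter=24,big_round_tray=9,small_round_tray=9,corner_tray=9,long_tray=9)
def world(c,u,v,z):
    d=np.stack([(u-c["cx"])/c["fx"],(v-c["cy"])/c["fy"],np.ones_like(u)],-1)@R.from_euler("xyz",c["orientation"]).as_matrix().T
    p=np.asarray(c["position"]); return (p+d*((z-p[2])/d[...,2])[...,None])
def depthpts(c,m):
    v,u=np.nonzero(m&(c["depth"]>0)); z=c["depth"][v,u]
    d=np.stack([(u-c["cx"])/c["fx"]*z,(v-c["cy"])/c["fy"]*z,z],-1)
    return d@R.from_euler("xyz",c["orientation"]).as_matrix().T+np.asarray(c["position"])
def measure(cam,names):
    c=viewer.read_camera(cam)
    for n in names:
        for r in regions_of(n,cam)[:3]:
            m=r["pixels"]
            if r["score"]<.3: continue
            v,u=np.nonzero(m); p=world(c,u.astype(float),v.astype(float),float(H[n]))[:,:2]
            (cx,cy),(w,h),a=cv2.minAreaRect(p.astype(np.float32))
            zd=np.median(depthpts(c,m)[:,2]) if m.any() else 0
            print(n,"%.2f"%r["score"],"px",(int(u.mean()*1.5625),int(v.mean()*1.5625)),"rect c %.1f %.1f  %.1fx%.1f ang %.1f"%(cx,cy,w,h,a),"mean",p.mean(0).round(1),"zmed %.0f"%zd,"rgb",c["color"][m].mean(0).astype(int))
    return c
E
python3 - <<'E'
from h import *
c=measure("top",H)
E
```

```text
big_roll 0.60 px (386, 343) rect c 344.4 19.1  63.1x60.1 ang 1.4 mean [344.8  19.7] zmed 23 rgb [ 47  69 123]
big_roll 0.55 px (346, 299) rect c 431.0 102.4  63.5x63.5 ang 1.5 mean [431.1 102.6] zmed 23 rgb [128 124 121]
small_roll 0.51 px (536, 294) rect c 451.9 -284.3  48.1x48.0 ang 0.8 mean [ 452.9 -283.9] zmed 21 rgb [113 103  87]
corner_block 0.85 px (442, 306) rect c 433.9 -82.6  81.7x80.3 ang 85.7 mean [423.1 -92. ] zmed 26 rgb [129 129 130]
cutter 0.91 px (270, 292) rect c 442.5 259.9  151.7x34.2 ang 73.9 mean [442.8 257.7] zmed 22 rgb [56 52 48]
big_round_tray 0.85 px (240, 207) rect c 616.7 329.9  108.5x107.7 ang 83.0 mean [617.4 329.1] zmed 5 rgb [106  96  90]
corner_tray 0.90 px (559, 215) rect c 618.9 -333.7  117.7x118.3 ang 63.1 mean [ 618.5 -333.4] zmed 5 rgb [104  96  89]
corner_tray 0.72 px (542, 365) rect c 308.3 -301.3  119.3x119.9 ang 55.6 mean [ 307.4 -302. ] zmed 5 rgb [ 27 101  40]
long_tray 0.82 px (354, 208) rect c 622.8 93.8  189.1x70.5 ang 65.5 mean [622.1  93.6] zmed 3 rgb [99 86 77]
```

```bash
python3 -m inch '[[0,0,-8.5,25,-30,0,1],[0,0,-8.5,25,-30,0,1],[0,0,-8.5,25,-30,0,1],[0,0,-8.5,25,-30,0,1],[0,0,-8.5,25,-30,0,1],[0,0,-8.5,25,-30,0,1],[0,0,-8.5,25,-30,0,1],[0,0,-8.5,25,-30,0,1],[0,0,-8.5,25,-30,0,1],[0,0,-8.5,25,-30,0,1]]'
python3 -m inch '[[0,0,-7.8,24,-24,0,1],[0,0,0,25,-24,0,1],[0,0,0,0,0,0,1]]'
python3 - <<'E'
from h import *
s=state(); print(s["eef_pos"],np.degrees(s["tcp_rot"]))
c=measure("wrist",H)
cv2.imwrite("pics/w1.png",c["color"][:,:,::-1])
c=measure("top",["small_round_tray"])
E
```

```text
t: 1.55
eef_pos: [394.4, 307.0, 214.9]
tcp_rot: [-3.141, -0.0, -0.151]
ft_force: [-0.6, -0.1, 0.3]
opening: 1.001
t: 1.85
eef_pos: [445.0, 258.1, 214.7]
tcp_rot: [-3.141, -0.001, -0.284]
ft_force: [-0.5, 0.2, 0.8]
opening: 0.996
[444.9627754  258.08134595 214.68478618] [-1.79993023e+02 -5.76819043e-02 -1.62755898e+01]
big_roll 0.77 px (358, 521) rect c 348.2 45.0  47.5x67.0 ang 86.0 mean [349.6  43.3] zmed 24 rgb [ 32  68 131]
big_roll 0.76 px (425, 422) rect c 435.4 125.2  44.5x62.6 ang 73.6 mean [434.6 123.7] zmed 25 rgb [163 156 142]
cutter 0.76 px (388, 258) rect c 443.6 264.4  147.9x31.5 ang 75.1 mean [443.9 265.8] zmed 24 rgb [78 76 75]
big_round_tray 0.87 px (593, 101) rect c 616.9 329.8  104.5x106.7 ang 83.9 mean [617.6 332.3] zmed 8 rgb [158 144 133]
long_tray 0.88 px (652, 346) rect c 629.0 113.9  151.0x72.9 ang 66.8 mean [633.3 129.3] zmed 4 rgb [139 121 103]
small_round_tray 0.66 px (447, 219) rect c 605.4 -99.8  81.7x81.3 ang 88.6 mean [605.1 -99.8] zmed 5 rgb [129 119 112]
```

View pics/w1.png

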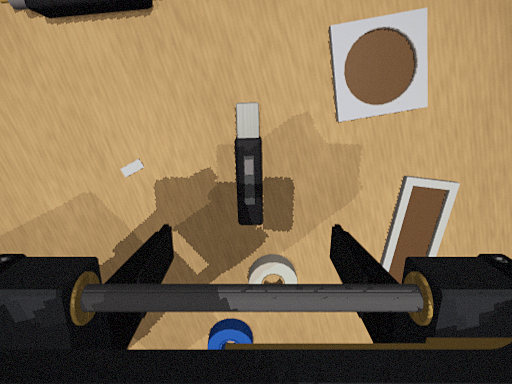

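The wrist view shows the cutter at (248,163) with its nose up, between the open fingers, and nothing under the fingers. I'll descend and grip.

```bash
python3 -m inch '[[0,0,1.2,-1.4,4.5,-30,1],[0,0,0,0,0,-35,1],[0,0,0,0,0,-35,1],[0,0,0,0,0,-35,1],[0,0,0,0,0,-35,1],[0,0,0,0,0,-25,1],[0,0,0,0,0,-9.7,1],[0,0,0,0,0,0,1]]'
python3 -m inch '[[0,0,0,0,0,0,-1],[0,0,0,0,0,0,-1],[0,0,0,0,0,0,-1],[0,0,0,0,0,0,-1],[0,0,0,0,0,0,-1],[0,0,0,0,0,0,-1]]'
```

```text
t: 3.2
eef_pos: [440.8, 264.7, 9.2]
tcp_rot: [3.14, 0.001, -0.26]
ft_force: [0.4, -0.7, -0.2]
opening: 1.001
t: 3.8
eef_pos: [441.2, 264.8, 10.1]
tcp_rot: [-3.141, -0.0, -0.26]
ft_force: [0.8, 0.2, -0.2]
opening: 0.552
```

```bash
python3 -m inch '[[0,0,0,0,0,0,-1],[0,0,0,0,0,0,-1],[0,0,0,0,0,0,-1],[0,0,0,0,0,0,-1],[0,0,0,0,0,0,-1]]'
python3 -m inch '[[0,0,0,0,0,15,-1],[0,0,0,0,0,30,-1],[0,0,0,0,0,40,-1],[0,0,0,0,0,30,-1]]'
```

```text
t: 4.3
eef_pos: [441.2, 264.8, 9.9]
tcp_rot: [-3.142, -0.0, -0.26]
ft_force: [0.7, -0.7, -0.6]
opening: 0.329
t: 4.7
eef_pos: [441.1, 264.8, 126.7]
tcp_rot: [-3.141, -0.0, -0.26]
ft_force: [0.4, 0.0, -1.5]
opening: 0.336
```

```bash
python3 -m inch '[[0,0,-2,30,-28,20,-1],[0,0,-2,30,-28,20,-1],[0,0,-2,30,-28,20,-1],[0,0,-2,30,-28,20,-1],[0,0,-1.6,30,-28,0,-1],[0,0,0,31,-31,0,-1],[0,0,0,0,0,0,-1]]'
python3 - <<'E'
from h import *
s=state(); print(s["eef_pos"],np.degrees(s["tcp_rot"]))
c=measure("wrist",["long_tray","cutter","small_round_tray","big_roll","corner_block"])
cv2.imwrite("pics/w2.png",c["color"][:,:,::-1])
E
```

```text
t: 5.4
eef_pos: [624.7, 90.2, 204.3]
tcp_rot: [3.141, -0.001, -0.431]
ft_force: [-0.9, 0.6, -1.3]
opening: 0.331
[624.74951648  90.22045334 204.28468126] [ 1.79985017e+02 -4.81702975e-02 -2.46892652e+01]
long_tray 0.90 px (377, 175) rect c 634.9 123.6  125.4x66.9 ang 66.6 mean [642.9 156.9] zmed 9 rgb [181 168 159]
cutter 0.97 px (392, 345) rect c 587.6 11.0  306.1x70.6 ang 65.3 mean [597.9  32.3] zmed 218 rgb [82 81 79]
small_round_tray 0.82 px (442, 501) rect c 586.7 -102.5  88.1x18.5 ang 66.7 mean [ 575.4 -124.8] zmed 9 rgb [203 201 201]
big_roll 0.71 px (165, 353) rect c 436.1 105.0  74.9x68.3 ang 44.0 mean [436.3 105.2] zmed 25 rgb [164 154 138]
```

View pics/w2.png

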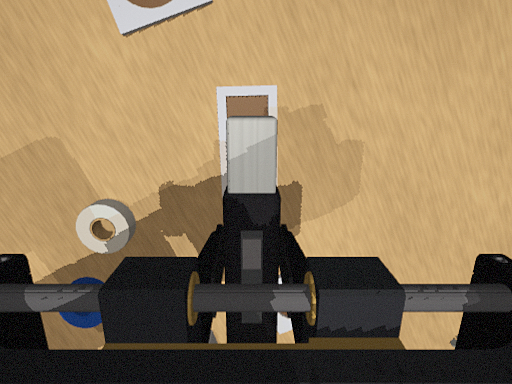

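The tray's far end is at px (217–277, 87), which puts its centre at about (622.9,95.2), angle 66.3°. I'll correct by (-1.8,+5) and +1°, then lower.

```bash
python3 -m inch '[[0,0,1,-1.8,5,-30,-1],[0,0,0,0,0,-40,-1],[0,0,0,0,0,-40,-1],[0,0,0,0,0,-40,-1],[0,0,0,0,0,-25,-1],[0,0,0,0,0,0,-1],[0,0,0,0,0,0,-1]]'
```

```text
t: 6.4
eef_pos: [620.4, 99.4, 30.7]
tcp_rot: [-3.142, -0.0, -0.409]
ft_force: [0.0, -0.3, -1.4]
opening: 0.334
```

```bash
python3 -m inch '[[0,0,-0.3,2.5,-4,0,-1],[0,0,0,0,0,0,-1],[0,0,0,0,0,0,-1]]'
python3 -m inch '[[0,0,0,0,0,-10,-1],[0,0,0,0,0,-6.5,-1],[0,0,0,0,0,0,-1],[0,0,0,0,0,0,-1]]'
```

```text
t: 6.7
eef_pos: [623.4, 94.7, 31.2]
tcp_rot: [-3.141, -0.002, -0.415]
ft_force: [0.4, -0.1, -1.1]
opening: 0.338
t: 7.1
eef_pos: [622.6, 94.8, 12.8]
tcp_rot: [3.141, 0.001, -0.415]
ft_force: [0.5, -0.4, -1.3]
opening: 0.332
```

```bash
python3 -m inch '[[0,0,0,0,0,0,1],[0,0,0,0,0,0,1],[0,0,0,0,0,0,1],[0,0,0,0,0,30,1],[0,0,0,0,0,40,1],[0,0,0,0,0,40,1],[0,0,0,0,0,40,1],[0,0,0,0,0,10,1]]'
python3 -m inch '[[0,0,0,-31,1.5,0,1],[0,0,0,-31,1.5,0,1],[0,0,0,-31,1.5,0,1],[0,0,0,-31,1.5,0,1],[0,0,0,-31,1.5,0,1],[0,0,0,-33,1.5,0,1],[0,0,0,0,0,0,1],[0,0,0,0,0,0,1],[0,0,0,0,0,0,1]]'
python3 - <<'E'
from h import *
s=state(); print(s["eef_pos"],np.degrees(s["tcp_rot"]))
c=measure("wrist",["big_roll","cutter","long_tray","corner_block"])
cv2.imwrite("pics/w3.png",c["color"][:,:,::-1])
E
```

```text
t: 7.9
eef_pos: [624.3, 94.9, 178.1]
tcp_rot: [-3.139, -0.006, -0.415]
ft_force: [0.3, 0.9, 0.6]
opening: 0.948
t: 8.8
eef_pos: [435.8, 103.8, 173.4]
tcp_rot: [-3.141, -0.001, -0.415]
ft_force: [0.8, 0.1, 0.7]
opening: 1.003
[435.83432015 103.78515342 173.42907876] [-1.79982457e+02 -3.95687698e-02 -2.37870337e+01]
big_roll 0.84 px (327, 413) rect c 350.8 33.6  53.0x65.4 ang 64.4 mean [350.6  31.8] zmed 25 rgb [22 48 99]
big_roll 0.78 px (384, 283) rect c 430.2 104.6  66.1x65.9 ang 21.3 mean [430.4 105.5] zmed 25 rgb [162 152 136]
cutter 0.84 px (659, 174) rect c 618.3 95.4  147.8x39.6 ang 66.3 mean [619.6  98.9] zmed 26 rgb [71 69 69]
long_tray 0.87 px (648, 152) rect c 621.6 95.9  186.9x72.8 ang 67.0 mean [623.3 110.3] zmed 9 rgb [167 161 154]
corner_block 0.82 px (490, 510) rect c 435.8 -74.5  95.4x79.3 ang 83.2 mean [431.5 -95.2] zmed 28 rgb [174 168 163]
```

View pics/w3.png

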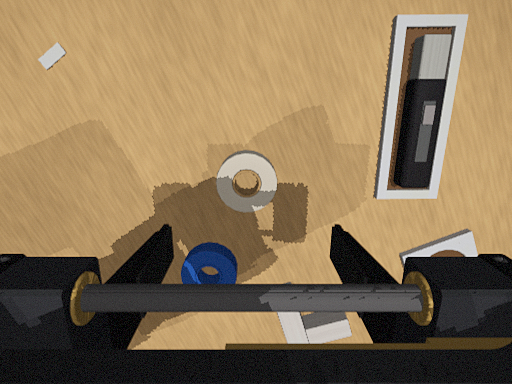

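The off-white roll is at (246,182), centre (430.3,104.7), and the blue one at (209,268) isn't meant. The cutter lies inside its recess at (420,110). I'll grip the off-white roll.

```bash
python3 -m inch '[[0,0,0,-5.5,0.9,-30,1],[0,0,0,0,0,-40,1],[0,0,0,0,0,-40,1],[0,0,0,0,0,-35,1],[0,0,0,0,0,-18.4,1],[0,0,0,0,0,0,1],[0,0,0,0,0,0,1]]'
python3 -m inch '[[0,0,0,0,0,0,-1],[0,0,0,0,0,0,-1],[0,0,0,0,0,0,-1],[0,0,0,0,0,0,-1],[0,0,0,0,0,0,-1],[0,0,0,0,0,0,-1],[0,0,0,0,0,0,-1]]'
python3 -m inch '[[0,0,0,0,0,15,-1],[0,0,0,0,0,30,-1],[0,0,0,0,0,40,-1],[0,0,0,0,0,30,-1]]'
```

```text
t: 9.75
eef_pos: [429.6, 104.7, 10.2]
tcp_rot: [3.141, 0.0, -0.415]
ft_force: [-0.2, 0.3, 0.2]
opening: 0.997
t: 10.45
eef_pos: [429.6, 104.7, 10.5]
tcp_rot: [-3.141, -0.001, -0.415]
ft_force: [-0.5, 0.2, 7.5]
opening: 0.695
t: 10.85
eef_pos: [429.3, 104.7, 126.9]
tcp_rot: [-3.141, -0.001, -0.415]
ft_force: [-0.5, 0.2, -0.9]
opening: 0.695
```

```bash
python3 -m inch '[[0,0,0,24,28,0,-1],[0,0,0,24,28,0,-1],[0,0,0,24,28,0,-1],[0,0,0,24,28,0,-1],[0,0,0,24,28,0,-1],[0,0,0,24,28,0,-1],[0,0,0,24,28,0,-1],[0,0,0,19.5,29,0,-1],[0,0,0,0,0,0,-1],[0,0,0,0,0,0,-1]]'
python3 -m inch '[[0,0,0,0,0,-30,-1],[0,0,0,0,0,-40,-1],[0,0,0,0,0,-22,-1],[0,0,0,0,0,0,-1],[0,0,0,0,0,0,-1]]'
```

```text
t: 11.85
eef_pos: [616.3, 329.8, 124.2]
tcp_rot: [3.14, 0.001, -0.414]
ft_force: [-0.4, -0.6, -0.8]
opening: 0.694
t: 12.35
eef_pos: [616.9, 329.2, 33.8]
tcp_rot: [3.142, -0.0, -0.416]
ft_force: [0.0, 0.0, -0.9]
opening: 0.692
```

Run:
```python
from h import *
s=state(); print(s["eef_pos"],np.degrees(s["tcp_rot"]))
c=measure("wrist",["big_round_tray","big_roll"])
cv2.imwrite("pics/w4.png",c["color"][:,:,::-1])
```

```text
[616.87868764 329.16273484  33.82255653] [ 1.79995134e+02 -4.01919938e-03 -2.38073592e+01]
big_round_tray 0.79 px (390, 290) rect c 618.3 331.0  105.4x104.5 ang 83.3 mean [627.3 355.8] zmed 9 rgb [150 139 129]
big_roll 0.76 px (393, 375) rect c 616.1 328.1  65.6x74.1 ang 66.2 mean [615.5 326.6] zmed 48 rgb [133 124 110]
```

```bash
python3 -m inch '[[0,0,0,0.7,1,-10,-1],[0,0,0,0,0,-10.5,-1],[0,0,0,0,0,0,-1],[0,0,0,0,0,0,-1]]'
python3 -m inch '[[0,0,0,0,0,0,1],[0,0,0,0,0,0,1],[0,0,0,0,0,0,1],[0,0,0,0,0,0,1],[0,0,0,0,0,30,1],[0,0,0,0,0,40,1],[0,0,0,0,0,40,1],[0,0,0,0,0,40,1],[0,0,0,0,0,0,1]]'
python3 - <<'E'
from h import *
s=state(); print(s["eef_pos"],np.degrees(s["tcp_rot"]))
c=measure("wrist",["big_round_tray","big_roll","cutter"])
cv2.imwrite("pics/w4.png",c["color"][:,:,::-1])
E
```

```text
t: 12.9
eef_pos: [617.2, 330.6, 11.8]
tcp_rot: [3.141, 0.001, -0.415]
ft_force: [-0.8, 0.0, -1.5]
opening: 0.696
t: 13.8
eef_pos: [619.5, 331.6, 168.9]
tcp_rot: [-3.135, -0.007, -0.415]
ft_force: [-0.7, -0.7, 0.1]
opening: 1.001
[619.52502658 331.59619163 168.87794205] [-179.60917688   -0.37286797  -23.77944576]
big_round_tray 0.55 px (391, 273) rect c 618.4 331.0  106.8x106.0 ang 82.9 mean [620.8 335.4] zmed 9 rgb [148 138 129]
big_roll 0.77 px (389, 287) rect c 617.0 330.5  67.4x63.4 ang 66.2 mean [617.3 330.9] zmed 28 rgb [154 144 129]
cutter 0.72 px (513, 512) rect c 632.6 125.4  47.1x33.5 ang 69.6 mean [632.7 124.9] zmed 26 rgb [74 73 71]
```

View pics/w4.png

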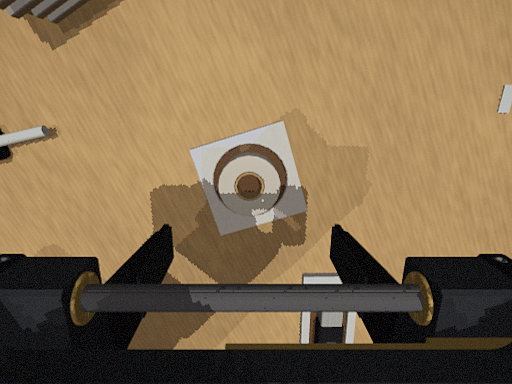

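The big roll sits centred in its recess (249,185), top at z 28. Next is the block.

```bash
python3 -m inch '[[0,0,2,-15,-30,0,1],[0,0,2,-19,-38,0,1],[0,0,2,-19,-38,0,1],[0,0,2,-19,-38,0,1],[0,0,2,-19,-38,0,1],[0,0,2,-19,-38,0,1],[0,0,2,-19,-38,0,1],[0,0,2,-19,-38,0,1],[0,0,2,-19,-38,0,1],[0,0,1.5,-19,-38,0,1]]'
python3 -m inch '[[0,0,0,-19,-33,0,1],[0,0,0,0,0,0,1],[0,0,0,0,0,0,1],[0,0,0,0,0,0,1]]'
python3 - <<'E'
from h import *
s=state(); print(s["eef_pos"],np.degrees(s["tcp_rot"]))
c=measure("wrist",["corner_block","corner_tray","small_roll","small_round_tray"])
cv2.imwrite("pics/w5.png",c["color"][:,:,::-1])
E
```

```text
t: 15.0
eef_pos: [430.1, -42.4, 161.6]
tcp_rot: [-3.141, 0.002, -0.073]
ft_force: [1.1, -0.4, 0.7]
opening: 0.999
t: 15.4
eef_pos: [412.7, -73.8, 162.1]
tcp_rot: [-3.141, 0.001, -0.074]
ft_force: [1.1, 0.6, -0.3]
opening: 1.002
[412.74804394 -73.76748072 162.1074176 ] [-1.79981343e+02  4.24369084e-02 -4.26255047e+00]
corner_block 0.83 px (412, 308) rect c 435.3 -80.6  85.4x81.1 ang 83.4 mean [424.6 -89.1] zmed 28 rgb [144 139 133]
corner_tray 0.91 px (289, 520) rect c 319.2 -263.0  57.8x139.3 ang 85.8 mean [ 314.3 -267.1] zmed 8 rgb [ 53 146  71]
small_roll 0.67 px (463, 520) rect c 453.9 -263.0  32.0x44.1 ang 85.8 mean [ 452.9 -263.3] zmed 19 rgb [135 128 115]
small_round_tray 0.58 px (463, 520) rect c 455.7 -276.4  32.1x46.4 ang 85.8 mean [ 454.9 -277.3] zmed 19 rgb [136 129 116]
```

View pics/w5.png

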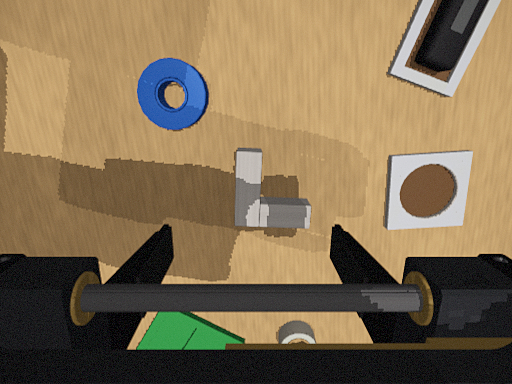

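The block's corner is at px (236,228), with arms going up (+y) and right (+x) and the empty quarter at +x+y. I'll fit the L to the top-face depth points.

```bash
cat >> h.py <<'E'
def fitL(P,g,fat=0):
    a=-40-fat; b=-14+fat; e=40+fat
    gx,gy=np.meshgrid(np.arange(-70,70.1,1),np.arange(-70,70.1,1))
    from scipy.spatial import cKDTree
    t=cKDTree(P); G=np.stack([gx.ravel(),gy.ravel()],-1)
    ins=(((G[:,0]>a)&(G[:,0]<b)&(G[:,1]>a)&(G[:,1]<e))|((G[:,0]>=b)&(G[:,0]<e)&(G[:,1]>a)&(G[:,1]<b)))
    def cost(q):
        th=np.radians(q[2]); M=np.array([[np.cos(th),-np.sin(th)],[np.sin(th),np.cos(th)]])
        occ=np.clip(2-t.query(G@M.T+q[:2])[0],0,1)
        return np.mean(np.abs(occ-ins))
    r=minimize(cost,g,method="Nelder-Mead",options=dict(initial_simplex=np.array(g)+np.array([[0,0,0],[5,0,0],[0,5,0],[0,0,4]])))
    return r.x.round(1),round(r.fun,4)
E
python3 - <<'E'
from h import *
c=viewer.read_camera("wrist")
m=max(regions_of("corner_block","wrist"),key=lambda r:r["score"])["pixels"]
P=depthpts(c,m); P=P[P[:,2]>24][:,:2]
print(len(P),fitL(P,[434,-82,-4]))
E
```

```text
3109 (array([435.7, -81.6,  -6.6]), np.float64(0.0228))
```

```bash
python3 -m inch '[[0,0,-2.3,-3.5,1,-30,1],[0,0,0,0,0,-40,1],[0,0,0,0,0,-40,1],[0,0,0,0,0,-25,1],[0,0,0,0,0,-16.5,1],[0,0,0,0,0,0,1],[0,0,0,0,0,0,1]]'
python3 -m inch '[[0,0,0,0,0,0,-1],[0,0,0,0,0,0,-1],[0,0,0,0,0,0,-1],[0,0,0,0,0,0,-1],[0,0,0,0,0,0,-1],[0,0,0,0,0,0,-1],[0,0,0,0,0,0,-1],[0,0,0,0,0,0,-1],[0,0,0,0,0,0,-1],[0,0,0,0,0,0,-1]]'
python3 -m inch '[[0,0,0,0,0,0,-1],[0,0,0,0,0,0,-1],[0,0,0,0,0,15,-1],[0,0,0,0,0,30,-1],[0,0,0,0,0,40,-1],[0,0,0,0,0,50,-1],[0,0,0,0,0,0,-1]]'
```

```text
t: 16.45
eef_pos: [409.1, -73.2, 11.3]
tcp_rot: [-3.141, 0.0, -0.115]
ft_force: [0.1, -0.1, 0.0]
opening: 1.001
t: 17.45
eef_pos: [409.0, -73.3, 11.0]
tcp_rot: [-3.142, -0.0, -0.115]
ft_force: [-0.4, 0.4, -0.9]
opening: 0.273
t: 18.15
eef_pos: [410.8, -73.8, 150.6]
tcp_rot: [3.14, -0.008, -0.115]
ft_force: [1.0, -0.4, -2.8]
opening: 0.27
```

```bash
python3 -m inch '[[0,0,-2.5,18.5,-24,10,-1],[0,0,-2.5,18.5,-24,10,-1],[0,0,-2.5,18.5,-24,10,-1],[0,0,-2.5,18.5,-24,10,-1],[0,0,-2.5,18.5,-24,10,-1],[0,0,-2.5,18.5,-24,0,-1],[0,0,-2.5,18.5,-24,0,-1],[0,0,-2.9,18.5,-24,0,-1],[0,0,0,18.5,-24,0,-1],[0,0,0,18.5,-24,0,-1]]'
python3 -m inch '[[0,0,0,0,0,0,-1],[0,0,0,0,0,0,-1],[0,0,0,0,0,0,-1]]'
python3 - <<'E'
from h import *
s=state(); print(s["eef_pos"],np.degrees(s["tcp_rot"]))
c=measure("wrist",["corner_block","corner_tray","small_roll","small_round_tray"])
cv2.imwrite("pics/w6.png",c["color"][:,:,::-1])
E
```

```text
t: 19.15
eef_pos: [594.3, -314.1, 193.8]
tcp_rot: [-3.141, 0.002, -0.471]
ft_force: [-0.4, -0.1, -2.8]
opening: 0.271
t: 19.45
eef_pos: [593.4, -312.5, 194.9]
tcp_rot: [-3.141, 0.002, -0.471]
ft_force: [0.5, 0.3, -3.2]
opening: 0.274
[ 593.43191802 -312.52589889  194.91805008] [-1.79981476e+02  1.10635277e-01 -2.69698389e+01]
corner_block 0.60 px (393, 383) rect c 550.3 -407.8  189.9x69.2 ang 63.7 mean [ 554.3 -389.8] zmed 212 rgb [129 124 120]
corner_tray 0.67 px (86, 389) rect c 318.2 -290.7  93.5x120.4 ang 55.6 mean [ 324.6 -287.9] zmed 9 rgb [ 36 105  50]
corner_tray 0.65 px (446, 265) rect c 619.4 -334.8  117.3x117.4 ang 63.8 mean [ 630.3 -328.2] zmed 8 rgb [158 144 130]
small_roll 0.73 px (215, 322) rect c 458.7 -284.9  55.5x44.3 ang 15.9 mean [ 458.8 -284.5] zmed 24 rgb [121 109  93]
small_round_tray 0.80 px (266, 25) rect c 594.8 -136.3  43.5x96.1 ang 63.0 mean [ 593.5 -128.1] zmed 8 rgb [174 165 159]
```

View pics/w6.png

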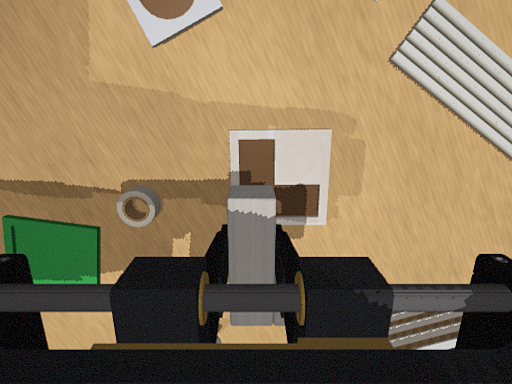

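The white tray is at px (280,177) with its L corner at lower left, the same way round as the block. It measures (619.3,-334.6), yaw -26.3. The green one (50,250) is left alone. I'll lower in two stages.

```bash
python3 -m inch '[[0,0,0.6,3.9,-5.3,-30,-1],[0,0,0,0,0,-40,-1],[0,0,0,0,0,-40,-1],[0,0,0,0,0,-40,-1],[0,0,0,0,0,-10,-1],[0,0,0,0,0,0,-1],[0,0,0,0,0,0,-1],[0,0,0,0,0,0,-1]]'
python3 - <<'E'
from h import *
s=state(); print(s["eef_pos"],np.degrees(s["tcp_rot"]))
c=measure("wrist",["corner_block","corner_tray"])
cv2.imwrite("pics/w7.png",c["color"][:,:,::-1])
E
```

```text
t: 20.5
eef_pos: [598.9, -319.2, 38.4]
tcp_rot: [3.141, -0.004, -0.46]
ft_force: [0.3, -0.0, -3.0]
opening: 0.273
[ 598.92586416 -319.19698682   38.448542  ] [179.97448306  -0.2050701  -26.37897668]
corner_block 0.86 px (393, 384) rect c 594.1 -336.0  101.8x37.1 ang 63.7 mean [ 595.4 -326.5] zmed 55 rgb [128 123 119]
corner_tray 0.82 px (467, 300) rect c 627.5 -316.7  79.0x116.2 ang 63.6 mean [ 637.6 -313.1] zmed 9 rgb [164 153 143]
```

View pics/w7.png

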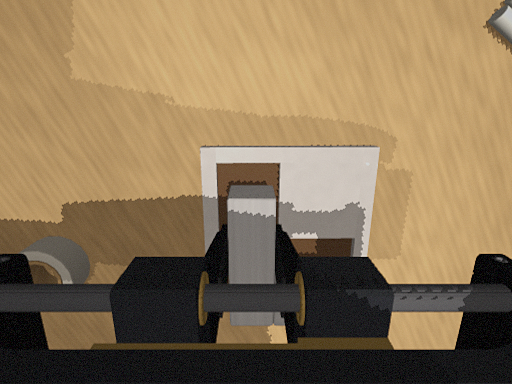

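```bash
python3 -m inch '[[0,0,0,-1.5,1.3,-8,-1],[0,0,0,0,0,-8,-1],[0,0,0,0,0,-8,-1],[0,0,0,0,0,0,-1],[0,0,0,0,0,0,-1]]'
```

```text
t: 21.15
eef_pos: [596.3, -317.3, 11.7]
tcp_rot: [-3.142, 0.0, -0.46]
ft_force: [-0.4, -0.5, 0.4]
opening: 0.269
```

```bash
python3 -m inch '[[0,0,0,0,0,0,1],[0,0,0,0,0,0,1],[0,0,0,0,0,0,1],[0,0,0,0,0,0,1],[0,0,0,0,0,20,1],[0,0,0,0,0,40,1],[0,0,0,0,0,40,1],[0,0,0,0,0,50,1],[0,0,0,0,0,10,1],[0,0,0,0,0,0,1]]'
python3 - <<'E'
from h import *
c=measure("wrist",["corner_block","corner_tray","small_roll"])
m=max(regions_of("corner_block","wrist"),key=lambda r:r["score"])["pixels"]
P=depthpts(c,m); print(np.percentile(P[:,2],[50,80,95])); P=P[P[:,2]>27][:,:2]
print(len(P),fitL(P,[619,-334,-26]))
cv2.imwrite("pics/w8.png",c["color"][:,:,::-1])
E
```

```text
t: 22.15
eef_pos: [597.0, -317.7, 174.2]
tcp_rot: [3.141, -0.004, -0.46]
ft_force: [-0.4, -0.8, -0.7]
opening: 0.99
corner_block 0.60 px (416, 303) rect c 618.1 -333.5  83.9x81.0 ang 64.6 mean [ 605.1 -338.3] zmed 31 rgb [135 130 126]
corner_tray 0.70 px (62, 374) rect c 339.3 -277.4  48.3x99.5 ang 54.7 mean [ 339.6 -274.7] zmed 9 rgb [31 93 43]
corner_tray 0.62 px (436, 266) rect c 619.1 -334.8  116.7x117.1 ang 63.6 mean [ 627.9 -325.9] zmed 9 rgb [167 157 146]
small_roll 0.90 px (195, 326) rect c 459.3 -285.1  56.8x43.7 ang 16.2 mean [ 459.5 -284.8] zmed 24 rgb [111 100  85]
small_roll 0.65 px (281, 538) rect c 424.0 -469.8  18.6x70.0 ang 63.4 mean [ 421.4 -470.1] zmed 11 rgb [98 95 84]
[31.08187779 31.75812846 32.3192351 ]
2904 (array([ 618.1, -333.5,  -26.7]), np.float64(0.019))
```

View pics/w8.png

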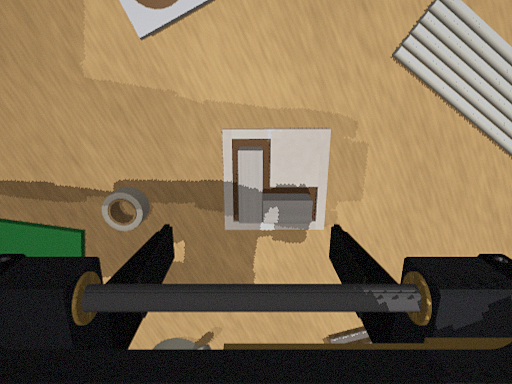

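The block lies sunk in its recess (265,190), top at z 31. Next is the small roll, at (125,209).

```bash
python3 -m inch '[[0,0,0,-28,7,0,1],[0,0,0,-29,7,0,1],[0,0,0,-29,7,0,1],[0,0,0,-29,6,0,1],[0,0,0,-29,6,0,1],[0,0,0,0,0,0,1],[0,0,0,0,0,0,1],[0,0,0,0,0,0,1]]'
python3 - <<'E'
from h import *
s=state(); print(s["eef_pos"])
c=measure("wrist",["small_roll"])
m=regions_of("small_roll","wrist")[0]["pixels"]
P=depthpts(c,m); P=P[(P[:,2]>22)&(P[:,2]<30)][:,:2]
print(cv2.minEnclosingCircle(P.astype(np.float32)),P.mean(0),cv2.minAreaRect(P.astype(np.float32)))
E
```

```text
t: 23.2
eef_pos: [453.2, -284.6, 171.7]
tcp_rot: [-3.142, -0.0, -0.46]
ft_force: [-0.3, 0.4, -0.2]
opening: 1.002
[ 453.15041085 -284.61096038  171.65021707]
small_roll 0.59 px (395, 281) rect c 454.8 -284.2  48.0x44.6 ang 63.6 mean [ 454.8 -284.1] zmed 25 rgb [149 136 118]
((453.6534423828125, -286.2333984375), 23.05198860168457) [ 454.26882216 -285.50640793] ((453.9006652832031, -285.85455322265625), (44.625633239746094, 44.85105895996094), 64.7118911743164)
```

```bash
python3 -m inch '[[0,0,0,0.8,-0.9,-30,1],[0,0,0,0,0,-40,1],[0,0,0,0,0,-40,1],[0,0,0,0,0,-35,1],[0,0,0,0,0,-16.5,1],[0,0,0,0,0,0,1],[0,0,0,0,0,0,1]]'
python3 -m inch '[[0,0,0,0,0,0,-1],[0,0,0,0,0,0,-1],[0,0,0,0,0,0,-1],[0,0,0,0,0,0,-1],[0,0,0,0,0,0,-1],[0,0,0,0,0,0,-1],[0,0,0,0,0,0,-1],[0,0,0,0,0,0,-1],[0,0,0,0,0,0,-1],[0,0,0,0,0,0,-1]]'
python3 -m inch '[[0,0,0,0,0,15,-1],[0,0,0,0,0,30,-1],[0,0,0,0,0,40,-1],[0,0,0,0,0,50,-1],[0,0,0,0,0,20,-1],[0,0,0,0,0,0,-1],[0,0,0,0,0,0,-1]]'
```

```text
t: 24.05
eef_pos: [453.6, -285.3, 10.7]
tcp_rot: [-3.142, 0.0, -0.46]
ft_force: [-0.5, -0.1, 0.4]
opening: 1.002
t: 25.05
eef_pos: [453.3, -285.2, 10.6]
tcp_rot: [3.142, -0.0, -0.46]
ft_force: [-0.3, 0.3, 2.3]
opening: 0.469
t: 25.75
eef_pos: [453.0, -285.0, 165.2]
tcp_rot: [-3.142, -0.0, -0.46]
ft_force: [-1.4, 0.1, -1.4]
opening: 0.468
```

```bash
python3 -m inch '[[0,0,0,20,25,0,-1],[0,0,0,20,25,0,-1],[0,0,0,20,25,0,-1],[0,0,0,20,25,0,-1],[0,0,0,20,25,0,-1],[0,0,0,20,25,0,-1],[0,0,0,20,25,0,-1],[0,0,0,12,10,0,-1],[0,0,0,0,0,0,-1],[0,0,0,0,0,0,-1]]'
python3 -m inch '[[0,0,0,0,0,0,-1],[0,0,0,0,0,-30,-1],[0,0,0,0,0,-40,-1],[0,0,0,0,0,-40,-1],[0,0,0,0,0,0,-1],[0,0,0,0,0,0,-1],[0,0,0,0,0,0,-1]]'
python3 - <<'E'
from h import *
s=state(); print(s["eef_pos"])
c=measure("wrist",["small_round_tray","small_roll","long_tray","cutter"])
cv2.imwrite("pics/w9.png",c["color"][:,:,::-1])
E
```

```text
t: 26.75
eef_pos: [604.5, -100.6, 164.4]
tcp_rot: [3.141, 0.002, -0.46]
ft_force: [-0.7, -0.6, -0.9]
opening: 0.468
t: 27.45
eef_pos: [606.1, -100.9, 57.7]
tcp_rot: [-3.141, -0.003, -0.461]
ft_force: [-0.3, -0.3, 0.5]
opening: 0.469
[ 606.11503061 -100.88865015   57.71078991]
small_round_tray 0.61 px (387, 305) rect c 603.7 -100.7  85.5x84.4 ang 89.3 mean [610.3 -86.7] zmed 9 rgb [147 136 124]
small_round_tray 0.45 px (392, 384) rect c 594.4 -124.0  68.5x62.4 ang 63.5 mean [ 594.  -124.4] zmed 72 rgb [114 103  87]
small_roll 0.95 px (392, 384) rect c 597.5 -116.4  63.6x58.1 ang 65.7 mean [ 597.6 -117.3] zmed 72 rgb [115 103  88]
long_tray 0.68 px (235, 80) rect c 597.7 34.4  53.6x69.5 ang 66.8 mean [597.6  29.2] zmed 9 rgb [179 171 166]
cutter 0.84 px (215, 45) rect c 599.5 38.5  32.7x35.6 ang 63.6 mean [600.1  39.2] zmed 27 rgb [38 36 38]
```

View pics/w9.png

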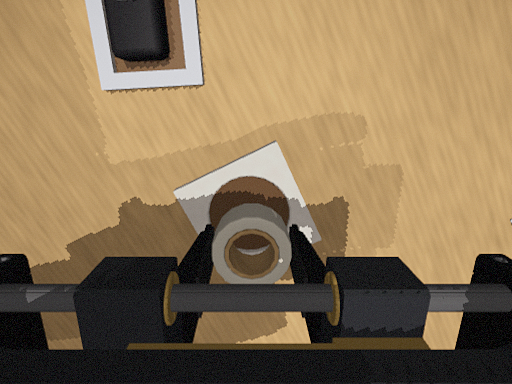

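```bash
python3 - <<'E'
from h import *
c=viewer.read_camera("wrist")
m=regions_of("small_roll","wrist")[0]["pixels"]
P=depthpts(c,m); print(np.percentile(P[:,2],[20,50,80])); P=P[(P[:,2]>68)&(P[:,2]<78)][:,:2]
print(cv2.minEnclosingCircle(P.astype(np.float32)),cv2.minAreaRect(P.astype(np.float32)))
E
python3 -m inch '[[0,0,0,-2,0.5,-20,-1],[0,0,0,0,0,-10,-1],[0,0,0,0,0,-7,-1],[0,0,0,0,0,0,-1],[0,0,0,0,0,0,-1]]'
```

```text
[61.21184878 70.58712778 71.45381021]
((605.5206298828125, -100.01720428466797), 22.970808029174805) ((606.4954223632812, -98.14936828613281), (41.2952766418457, 44.63756561279297), 62.47708511352539)
t: 28.3
eef_pos: [603.5, -99.7, 18.8]
tcp_rot: [-3.142, -0.0, -0.46]
ft_force: [0.3, 0.7, -1.2]
opening: 0.471
```

Roll centre agrees with the TCP to about 1 mm. I'll lower the last 5 mm, release and retreat.

```bash
python3 -m inch '[[0,0,0,0,-0.5,-5,-1],[0,0,0,0,0,0,-1],[0,0,0,0,0,0,-1]]'
python3 -m inch '[[0,0,0,0,0,0,1],[0,0,0,0,0,0,1],[0,0,0,0,0,0,1],[0,0,0,0,0,0,1],[0,0,0,0,0,20,1],[0,0,0,0,0,40,1],[0,0,0,0,0,40,1],[0,0,0,0,0,50,1],[0,0,0,0,0,30,1],[0,0,0,0,0,0,1]]'
python3 -m inch '[[0,0,0,-30,0,10,1],[0,0,0,-35,0,10,1],[0,0,0,-35,0,10,1],[0,0,0,-35,0,10,1],[0,0,0,-35,0,10,1],[0,0,0,0,0,0,1],[0,0,0,0,0,0,1]]'
python3 - <<'E'
from h import *
s=state(); print(s["eef_pos"],s["t"])
c=measure("top",H)
cv2.imwrite("pics/t9.png",cv2.resize(c["color"][90:270,120:420,::-1],(800,480),interpolation=cv2.INTER_CUBIC))
print("wrist"); c=measure("wrist",["small_roll","small_round_tray"])
cv2.imwrite("pics/w10.png",c["color"][:,:,::-1])
E
```

```text
t: 28.6
eef_pos: [603.3, -100.2, 13.7]
tcp_rot: [3.142, -0.0, -0.46]
ft_force: [0.1, 0.8, -0.7]
opening: 0.469
t: 29.6
eef_pos: [604.8, -100.5, 198.2]
tcp_rot: [-3.14, -0.008, -0.46]
ft_force: [0.6, 0.0, 0.4]
opening: 0.996
t: 30.3
eef_pos: [433.1, -100.3, 243.5]
tcp_rot: [-3.142, -0.001, -0.461]
ft_force: [-0.3, 0.6, -0.4]
opening: 1.0
[ 433.13913055 -100.28635259  243.51666122] 30.3
big_roll 0.62 px (240, 207) rect c 614.8 325.6  66.1x63.2 ang 47.2 mean [615.  325.8] zmed 26 rgb [134 133 128]
big_roll 0.49 px (385, 343) rect c 345.2 23.6  56.1x63.8 ang 73.0 mean [344.2  22.2] zmed 23 rgb [ 47  75 141]
small_roll 0.33 px (564, 222) rect c 615.5 -334.6  81.7x83.4 ang 64.2 mean [ 602.1 -340.5] zmed 29 rgb [137 138 132]
small_roll 0.33 px (241, 207) rect c 614.0 325.6  106.5x106.8 ang 82.8 mean [614.4 323.4] zmed 7 rgb [136 133 133]
corner_block 0.85 px (563, 222) rect c 615.5 -332.4  78.7x86.0 ang 64.2 mean [ 601.4 -337.1] zmed 29 rgb [137 138 132]
cutter 0.57 px (353, 207) rect c 621.8 94.8  149.4x31.7 ang 64.8 mean [621.9  94.3] zmed 25 rgb [61 60 57]
big_round_tray 0.82 px (241, 20
[... 210 characters left out ...]
ner_tray 0.61 px (557, 212) rect c 618.5 -334.3  121.0x118.4 ang 64.5 mean [ 625.6 -330. ] zmed 7 rgb [138 137 136]
corner_tray 0.55 px (547, 366) rect c 305.2 -306.1  118.2x118.4 ang 56.9 mean [ 305.6 -312.4] zmed 5 rgb [ 32 116  47]
long_tray 0.64 px (352, 208) rect c 622.8 95.4  186.3x70.8 ang 66.1 mean [622.8  97.1] zmed 6 rgb [125 119 117]
long_tray 0.56 px (241, 207) rect c 617.7 328.1  106.7x104.7 ang 83.3 mean [617.  326.5] zmed 7 rgb [137 136 136]
wrist
small_roll 0.56 px (586, 166) rect c 600.4 -99.2  44.2x51.5 ang 63.6 mean [600.6 -99.8] zmed 27 rgb [156 147 131]
small_round_tray 0.75 px (581, 163) rect c 602.6 -101.6  86.2x87.5 ang 89.8 mean [602.6 -99.4] zmed 9 rgb [177 171 168]
```

View pics/t9.png

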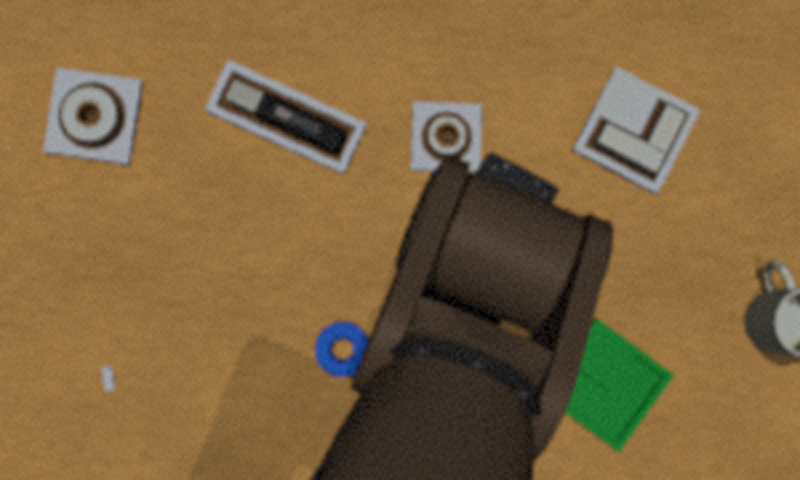

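View pics/w10.png

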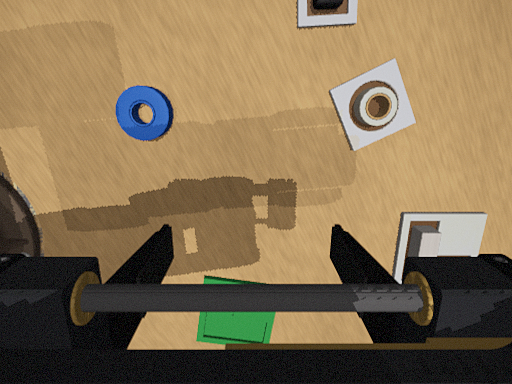

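The top crop shows all four tools inside their recesses: big roll (90,115), cutter (287,117), small roll (445,135) and block (645,135). The wrist view confirms the small roll at (376,104) with brown floor around it and its top at about z 27–28. The blue ring, green tray and mug don't appear to have moved, and the robot is clear.

```bash
python3 -c "
from cell import ticket; print(ticket.job_done())"
```

```text
the job is handed in; nothing more can be done
None
```

All four tools are in their matching white trays, released, and the job is handed in after about 30 s of the 96 s allowed. I put them away in this order: cutter, big roll, corner block, small roll.

**Last checks:** each tool showed inside its recess, with its top at about the height it should have when sunk to the floor.

| Tool | Top height measured (mm) | Expected (mm) |
|---|---|---|
| Cutter | 26–27 | 27 |
| Big roll | 28 | 28 |
| Corner block | 31 | 31 |
| Small roll | 27 | 28 |

- **Not touched:** I never reached for the glue gun, mug, blue ring or green tray. The last views showed the mug, ring and green tray apparently where they were. The glue gun lay outside them, so I did not re-check it.
- **Disagreements:** the top camera read heights about 2 mm lower than the wrist camera. In that last picture it reported the small roll only in wrong places (on the block and on the big tray), so I relied on the wrist view and the enlarged crop for that one.

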